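# Post the empty spice jar through the recycling caddy's sprung flap

## Robot

A 6-joint arm with a two-finger parallel gripper is mounted at the origin on the work surface. World frame = base frame: x ahead of the robot, y to its left, z up, the work surface at z = 0. Lengths are in m, angles in rad, forces in N, time in s.
With the tool pointing down it reaches from about 0.35 to 0.975 m from the base axis. Payload 4.9 kg.
Tool frame: the origin (TCP) lies midway between the tips of the shut fingers; the grasp point (between the pads) lies 19 mm behind it; z points along the fingers, y is the line along which they close (so a half turn about z gives the same grasp; the last joint's range is limited). The gripper opens to 85 mm and grips with 20 to 120 N. Pads are 22 mm wide; open, the fingers measure 114 mm over their backs; the gripper's body (76 mm by 85 mm) begins 54 mm behind the grasp point. The pads swing forward as they close: fully open they stand 13 mm farther back than shut.
Start: joints at [1.083, 0.053, 1.613, -0, 1.476, -0.119], TCP at [0.225, 0.583, 0.231] pointing down, gripper open.
Joint ranges: [-3.01, 3.01], [-1.01, 2.22], [0.06, 2.58], [-1.02, 4.17], [0.09, 2.62], [-3.14, 3.14]. Speed limits (rad/s): [2.57, 2.57, 3.14, 3.14, 3.14, 3.14].

## Interface

Orientations are given as a unit quaternion [w, x, y, z].
In Python, from plant import * gives the robot as it stands.
- The arm moves only by the tool jog_arm, never from a script. Its argument "targets" is a list of rows, each a list of 3 entries, a list of its own where there are three numbers: the shift along the tool's x, y, z in units of 25 mm (1.0 is 25 mm), then the turn, a rotation vector about the tool's x, y, z in units of 8 degrees (1.0 is 8 degrees), then the opening in per cent of the stroke, from 0 (shut) to 100 (fully open). A call has 1 to 8 rows; each row is the pose to reach, as a shift and turn from the pose commanded when the call began, along the tool's axes at that moment; what a row does not reach only later rows make up. A row lasts 1/8 s, in which the tool goes at most 62.5 mm and 10.7 degrees, less where a joint would pass 70% of its speed; a pose out of reach is approached as far as the arm can. A call with a gripper value outside its range is refused whole. The fingers move at their own pace and stop on an object; the grip force is fixed at half the most. Time passes only in rows, so rows that repeat a pose let the fingers close. It gives the time, the measured TCP pose, the force, the opening and the grip force at its end, in the units of the state.
- state(): the state, without advancing time (a new reading comes with each control period).
- grab_frame(name): name is "scene" or "top" or "wrist"; returns (picture, depth): 420x560x3 uint8, red, green, blue; 420x560 float32, m along the optical axis (not along the pixel's ray), 0 where there is no reading.
- camera_params(name): a dict with "fovy" (degrees; the focal length in pixels is half the picture's height over the tangent of half this angle, whatever the lens; pixels are square), "cx", "cy" (the principal point, pixels), "rvec" (rotation vector, rad) and "tvec" (3), from world to camera coordinates, as OpenCV has them; the wrist camera has in their place "hand_eye" (4x4, takes a point from camera to tool coordinates, whose origin is the TCP and whose axes are the flange's). Camera axes: x right, y down, z forward; pixel columns grow to the right and rows downward; lengths in m; the calibration is good to about 2 mm. A picture is of the moment at which its call begins: read the wrist's pose just before it. camera_params takes no time and is no camera call.
- job_done(): hands the job in; it is judged then, once.
The state is a dict: "time": time; "joint_pos": joint angles; "joint_vel": joint speeds; "joint_efforts": joint torques, N m; "tool_pos": TCP position; "tool_rot": TCP orientation; "contact_force": force on the tool from outside, world axes, zero at the start; "ft_torque": the same for the moment, N m; "gripper_width": opening from 0.0 (shut) to 1.0 (fully open); "grasp_force": force on a finger pad.
Only numpy, scipy, OpenCV 4.12 (cv2) and the standard library are available. Lean on these libraries where they do the work, as an engineer would, in place of code of your own. Each camera call takes 0.05 s, during which the arm holds its last target. There are 200 camera calls.

## Task

Put the empty clear spice jar with the red lid into the worktop recycling caddy: use the jar to push the caddy's green sprung flap down and, holding the flap open with it, keep hold of the jar until more than half of it is inside; then let go so that it drops in and the flap springs shut behind it. Leave the full spice jar with the yellow lid standing where it is.

Things in the scene. Friction and masses are not known exactly. Their poses are not given: they have to be found in the camera images.
- red_jar_mid (a point): Centre (half-way up) of the empty spice jar: clear glass cylinder with a red screw lid, 44 mm diameter, 90 mm tall with the lid, about 0.2 kg, standing upright and loose on the worktop, so that this point is 45 mm above its underside. z axis: up along the jar.
- yellow_jar_mid (a point): Centre (half-way up) of the full spice jar to be left alone: same shape and size (44 mm diameter, 90 mm tall) but reddish-brown contents, a white label and a yellow lid. It stands upright on the worktop.
- caddy_mouth (a point): Centre of the 104 (x) by 150 mm (y) opening in the black top of the recycling caddy, at the upper face, 210 mm above the worktop. Caddy: fixed grey box 170 (x) by 200 (y) by 210 mm, walls 5 mm, inner floor 204 mm below this point, +x wall transparent. z up, x from the flap's hinge edge to its free edge, y along the hinge; the hinge line is at x = -50 mm, 3 mm below this point.
- flap (a joint): Angle of the green flap that fills the opening (98 mm from hinge to free edge, 146 wide, 5 thick): 0 shut and level, up to 1.5 rad as its free edge swings down inside. A light spring (0.5 to 1.5 N half-way along) shuts it. A jar pushed in upright, 10 mm from the centre towards the free edge, opens it; with its underside 70 mm or more below the opening it drops in when released.

How it is judged:
On the way:
1. the gripper, still holding the red-lidded jar, holds the flap open with it (more than 0.6 rad), the jar's centre being below the caddy's opening (value of joint flap above 0.6 rad and z of red_jar_mid in the frame of caddy_mouth between -0.1 and 0 m and x of red_jar_mid in the frame of caddy_mouth between -0.05 and 0.05 m and y of red_jar_mid in the frame of caddy_mouth between -0.075 and 0.075 m and contact force between the fingers and red_jar above 0.5 N), for 0.1 s.
At the end, for the whole second after the job is handed in: The red-lidded jar lies or stands inside the caddy, its centre more than 100 mm below the opening and within the caddy's walls; the flap is shut again (less than 0.1 rad); the yellow-lidded jar stands upright (within 0.17 rad) and within 30 mm of where it started (z of red_jar_mid in the frame of caddy_mouth below -0.1 m and x of red_jar_mid in the frame of caddy_mouth between -0.085 and 0.085 m and y of red_jar_mid in the frame of caddy_mouth between -0.1 and 0.1 m and value of joint flap below 0.1 rad and distance of yellow_jar_mid from where it was at the start of the episode below 0.03 m and angle between yellow_jar_mid's own z axis and vertical below 0.17 rad); the robot touches nothing.
It fails at once if the yellow-lidded jar is shifted by more than 30 mm or tipped over (distance of yellow_jar_mid from where it was at the start of the episode above 0.03 m or angle between yellow_jar_mid's own z axis and vertical above 0.5 rad).
It also fails if it takes over 40 s, if anything falls off the work surface, if the arm or the gripper's body presses on something with over 40 N, if the wrist force passes 120 N, or if a joint passes its speed limit or range.

## Working session

There is one attempt and no reset: what is moved stays moved. The work goes in short steps, Python scripts to look and compute and a tool call to move; the robot and the scene stay as the last step left them, time stands still between calls to the robot, and variables do not carry over. Pictures are saved under pics/ and viewed, at most 10 in all, crops included, and the job is handed in when it is done.

Besides the shell and the picture viewer there is one more tool, called after ">>>" by a JSON object that holds its "op" and its "data", one argument or row to a line. jog_arm: Moves the arm, as the interface text tells. Its arguments: {"type":"object","properties":{"targets":{"type":"array"}},"required":["targets"]}

```bash
mkdir -p pics; cat > h.py <<'E'
from plant import *
import numpy as np, cv2
from scipy.spatial.transform import Rotation as R
def cam(name,st=None):
    p=camera_params(name); f=210/np.tan(np.radians(p['fovy'])/2)
    K=np.array([[f,0,p['cx']],[0,f,p['cy']],[0,0,1]])
    if 'rvec' in p:
        r=R.from_rotvec(p['rvec']).as_matrix(); return K,r.T,-r.T@np.array(p['tvec']),p
    H=np.array(p['hand_eye']); q=np.array(st['tool_rot'])
    r=R.from_quat(q[[1,2,3,0]]).as_matrix()
    return K,r@H[:3,:3],r@H[:3,3]+np.array(st['tool_pos']),p
def ray(c,u,v):
    K,r,o=c[:3]; return o, r@np.linalg.inv(K)@np.array([u,v,1.])
def onplane(c,u,v,z):
    o,d=ray(c,u,v); return o+d*(z-o[2])/d[2]
def cloud(c,D):
    v,u=np.mgrid[:420,:560]; K=c[0]
    P=np.stack([(u-K[0,2])/K[0,0]*D,(v-K[1,2])/K[1,1]*D,D],-1)
    return P@c[1].T+c[2]
E
python3 - <<'E'
from h import *
s=state(); print(s)
for n in ['scene','top','wrist']:
    s=state(); I,D=grab_frame(n); c=cam(n,s); np.savez(f'pics/{n}0.npz',I=I,D=D)
    print(n,c[3],c[2]); cv2.imwrite(f'pics/{n}0.png',I[...,::-1])
a=[cv2.imread(f'pics/{n}0.png') for n in ['scene','top']]
cv2.imwrite('pics/both.png',cv2.resize(np.vstack(a),None,fx=.71,fy=.71))
E
```

```text
{'time': 0.0, 'joint_pos': array([ 1.08300625e+00,  5.33534557e-02,  1.61426466e+00,  1.21564921e-05,
        1.47595037e+00, -1.19005170e-01]), 'joint_vel': array([ 0.00019735, -0.001656  ,  0.00096458, -0.00075121,  0.00094017,
        0.00083147]), 'joint_efforts': array([-1.09455159e-03, -3.93682945e+01, -3.70171916e+01, -9.23343782e-05,
        6.83884675e-03,  2.96041003e-05]), 'tool_pos': array([0.22501947, 0.58244857, 0.23008262]), 'tool_rot': array([-3.00928715e-04,  1.83349805e-01,  9.83047238e-01, -9.40989097e-04]), 'contact_force': array([ 0.49426368, -0.15727037,  0.55722149]), 'ft_torque': array([-0.02870763,  0.02503925, -0.02096455]), 'grasp_force': 0.0, 'gripper_width': 1.0004545050255387}
scene {'fovy': 46.94481304026934, 'cx': 284.9100281978767, 'cy': 205.60879229764478, 'rvec': array([ 2.26156838,  1.02097928, -0.39018756]), 'tvec': array([-0.33391464, -0.19787625,  1.56201461])} [ 1.10138126 -0.49924274  1.06219567]
top {'fovy': 49.45721743507798, 'cx': 273.9344013642645, 'cy': 208.08153294271537, 'rvec': array([ 2.23888722, -1.97283262,  0.20229626]), 'tvec': array([-0.07290315,  0.5366647 ,  0.87195956])} [ 0.35654783 -0.02669297  0.96218422]
wrist {'fovy': 63.54814297176585, 'cx': 279.5092345342983, 'cy': 214.4167270446159, 'hand_eye': array([[ 1.47141185e-05, -9.66162221e-01, -2.57935192e-01,
         6.58482544e-02],
       [ 9.99999723e-01,  2.06163147e-04, -7.15191006e-04,
         2.14631903e-04],
       [ 7.44167262e-04, -2.57935110e-01,  9.66161956e-01,
        -1.43185996e-01],
       [ 0.00000000e+00,  0.00000000e+00,  0.00000000e+00,
         1.00000000e+00]])} [0.16380608 0.60664924 0.37339044]
```

View pics/top0.png

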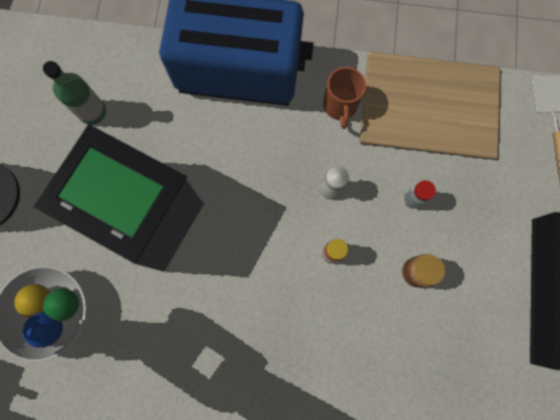

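View pics/scene0.png

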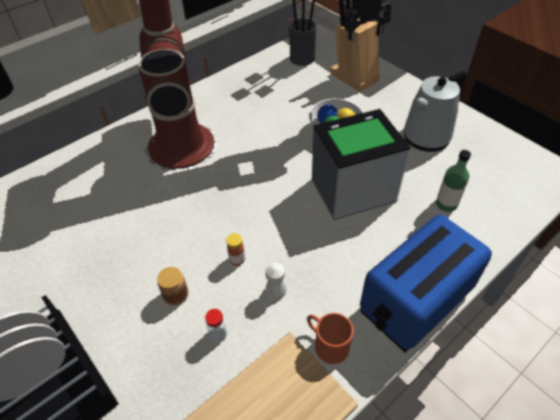

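The top view shows the red lid at (425,190), the yellow lid at (337,249) and the green flap around (111,191). The flap has light tabs, probably hinges, at (66,206) and (117,234). The scene view shows the red lid at (214,318), the yellow at (235,243) and the flap at (362,136).

```bash
python3 - <<'E'
from h import *
for n in ['top','scene']:
    z=np.load(f'pics/{n}0.npz'); I,D=z['I'],z['D']; c=cam(n); P=cloud(c,D)
    h=cv2.cvtColor(I,cv2.COLOR_RGB2HSV)
    # table check
    for uv in ([(280,300),(450,330)] if n=='top' else [(100,250),(250,370)]): print('table',P[uv[1],uv[0]].round(3))
    for nm,box,lo,hi,zz in [('red',(400,170,450,215) if n=='top' else (195,300,235,345),(0,180,110),(5,255,255),.09),
      ('yel',(315,230,360,270) if n=='top' else (220,225,250,255),(20,160,110),(32,255,255),.09),
      ('flap',(40,130,180,250) if n=='top' else (310,105,410,165),(50,120,50),(75,255,255),.21)]:
        m=cv2.inRange(h,lo,hi)
        if nm=='red': m|=cv2.inRange(h,(174,180,110),(180,255,255))
        k=np.zeros_like(m); k[box[1]:box[3],box[0]:box[2]]=1; m=m*k
        nl,lab,stt,cen=cv2.connectedComponentsWithStats(m); i=1+np.argmax(stt[1:,4]); m=(lab==i)
        q=P[m&(D>0)]; zt=np.percentile(q[:,2],90)
        print(n,nm,m.sum(),cen[i].round(1),'ztop',zt.round(3),'med',np.median(q,0).round(3))
        top=q[abs(q[:,2]-zt)<.006]; print('  topcen',top.mean(0).round(4),'ext',(np.percentile(top,98,0)-np.percentile(top,2,0)).round(3),'ray', onplane(c,*cen[i],zz).round(4))
        if nm=='flap':
            w=np.array([onplane(c,*p,.2095)[:2] for p in np.argwhere(m)[:,::-1]]).astype(np.float32)*1000
            print(cv2.minAreaRect(w)); 
            b=cv2.boxPoints(cv2.minAreaRect(w)); print(b.round(0))
c=cam('top')
for uv in [(66,206),(117,234),(92,128),(187,180),(137,260),(37,205)]: print(uv,onplane(c,*uv,.21).round(3))
E
```

```text
table [ 0.362 -0.04  -0.001]
table [ 0.346 -0.392  0.   ]
top red 263 [424.8 190. ] ztop 0.093 med [ 0.607 -0.295  0.091]
  topcen [ 0.6075 -0.2956  0.0911] ext [0.031 0.033 0.006] ray [ 0.6078 -0.2959  0.09  ]
top yel 313 [336.6 249.1] ztop 0.093 med [ 0.47  -0.135  0.091]
  topcen [ 0.4698 -0.1348  0.091 ] ext [0.034 0.035 0.006] ray [ 0.4698 -0.1349  0.09  ]
top flap 4958 [110.4 191.6] ztop 0.212 med [0.503 0.271 0.211]
  topcen [0.5028 0.2703 0.2106] ext [0.116 0.145 0.005] ray [0.5032 0.2701 0.21  ]
((504.17559814453125, 270.8037414550781), (149.02207946777344, 99.52189636230469), 68.81484985351562)
[[431. 219.]
 [524. 183.]
 [578. 322.]
 [485. 358.]]
table [ 0.202 -0.393 -0.003]
table [ 0.733 -0.298  0.016]
scene red 184 [213.8 317.1] ztop 0.092 med [ 0.613 -0.299  0.09 ]
  topcen [ 0.613  -0.2989  0.0902] ext [0.032 0.03  0.007] ray [ 0.6132 -0.2989  0.09  ]
scene yel 132 [233.9 240.7] ztop 0.092 med [ 0.477 -0.139  0.09 ]
  topcen [ 0.4757 -0.139   0.09  ] ext [0.03  0.03  0.007] ray [ 0.4768 -0.1394  0.09  ]
scene flap 1584 [360.5 136.6] ztop 0.211 med [0.506 0.268 0.209]
  topcen [0.5056 0.2681 0.2092] ext [0.12  0.15  0.007] ray [0.5066 0.2668 0.21  ]
((504.5858459472656, 269.0143737792969), (152.76083374023438, 106.34603881835938), 68.72470092773438)
[[427. 217.]
 [526. 179.]
 [582. 321.]
 [483. 359.]]
(66, 206) [0.469 0.339 0.21 ]
(117, 234) [0.433 0.245 0.21 ]
(92, 128) [0.611 0.324 0.21 ]
(187, 180) [0.54  0.145 0.21 ]
(137, 260) [0.395 0.204 0.21 ]
(37, 205) [0.465 0.388 0.21 ]
```

```bash
python3 - <<'E'
from h import *
a=cv2.imread('pics/top0.png')[110:280,20:220]; b=cv2.imread('pics/scene0.png')[100:220,300:420]
a=cv2.resize(a,(470,400),interpolation=3); b=cv2.resize(b,(400,400),interpolation=3)
o=np.hstack([a[:,:400],b]); cv2.imwrite('pics/crop.png',cv2.convertScaleAbs(o,alpha=1.6,beta=20))
E
```

```text
(no output)
```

View pics/crop.png

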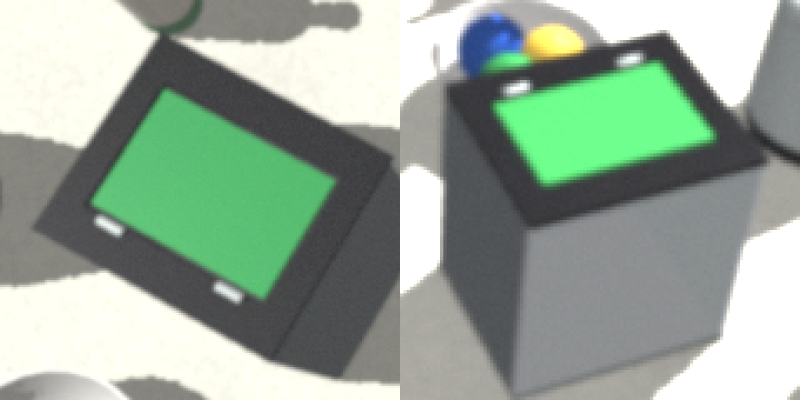

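Both tabs lie on the flap's world −x long side, so they are the hinges. Caddy x points along (0.93, −0.36), and the tool's y axis already runs along the hinge. I'll raise the arm and go above the red jar.

>>> {"op": "jog_arm", "data": {
  "targets": [
    [[0,0,-2],[0,0,0],100],
    [[-1.5,-1.5,-3],[0,0,0],100],
    [[-27,-27.3,-3],[0,0,0],100],
    [[-27,-27.3,-3],[0,0,0],100],
    [[-27,-27.3,-3],[0,0,0],100],
    [[-27,-27.3,-3],[0,0,0],100],
    [[-27,-27.3,-3],[0,0,0],100],
    [[-27,-27.3,-3],[0,0,0],100]
  ]
}}

```text
time: 1.15
tool_pos: [0.3967, 0.1888, 0.3061]
tool_rot: [0.0, 0.183, 0.983, 0.0]
contact_force: [1.1, 0.0, 1.0]
gripper_width: 1.0
grasp_force: 0.0
```

>>> {"op": "jog_arm", "data": {
  "targets": [
    [[-15,-15.1,0],[0,0,0],100],
    [[-15,-15.1,0],[0,0,0],100],
    [[-15,-15.1,0],[0,0,0],100],
    [[-15,-15.1,0],[0,0,0],100],
    [[-15,-15.1,0],[0,0,0],100],
    [[-15,-15.1,0],[0,0,0],100],
    [[-15,-15.1,0],[0,0,0],100],
    [[-15,-15.1,0],[0,0,0],100]
  ]
}}

```text
time: 2.15
tool_pos: [0.5977, -0.2692, 0.3058]
tool_rot: [-0.0, 0.184, 0.983, 0.0]
contact_force: [0.8, 0.4, -0.0]
gripper_width: 0.997
grasp_force: 0.0
```

>>> {"op": "jog_arm", "data": {
  "targets": [
    [[-0.8,-0.85,0],[0,0,0],100],
    [[-0.8,-0.85,0],[0,0,0],100],
    [[-0.8,-0.85,0],[0,0,0],100]
  ]
}}

```text
time: 2.52
tool_pos: [0.6081, -0.2937, 0.3059]
tool_rot: [-0.0, 0.183, 0.983, 0.0]
contact_force: [-0.6, -0.2, 1.0]
gripper_width: 0.994
grasp_force: 0.0
```

```bash
cat > w.py <<'E'
from h import *
import sys
s=state(); I,D=grab_frame('wrist'); c=cam('wrist',s); P=cloud(c,D)
cv2.imwrite(f'pics/{sys.argv[1]}.png',I[...,::-1])
h=cv2.cvtColor(I,cv2.COLOR_RGB2HSV)
m=cv2.inRange(h,(0,170,90),(6,255,255))|cv2.inRange(h,(174,170,90),(180,255,255))
nl,lab,stt,cen=cv2.connectedComponentsWithStats(m)
print('tcp',s['tool_pos'].round(4),s['tool_rot'].round(3),s['joint_pos'].round(2))
for i in range(1,nl):
    if stt[i,4]<200: continue
    q=P[(lab==i)&(D>0)]; zt=np.percentile(q[:,2],90); t=q[abs(q[:,2]-zt)<.005]
    xy=(np.percentile(t,2,0)+np.percentile(t,98,0))/2
    d=xy-s['tool_pos']; r=R.from_quat(s['tool_rot'][[1,2,3,0]])
    print(stt[i],cen[i].round(1),'ztop',zt.round(4),'mid',xy.round(4),'mean',t.mean(0).round(4),'ext',np.ptp(t,axis=0).round(3),'toolshift units',(r.inv().apply(d)/.025).round(2))
E
python3 w.py w1
```

```text
tcp [ 0.6081 -0.2937  0.3059] [-0.     0.183  0.983  0.   ] [-0.56  0.14  1.4   0.    1.61 -1.76]
[ 260  170   36   37 1007] [277.8 188. ] ztop 0.0915 mid [ 0.6082 -0.2958  0.0905] mean [ 0.608  -0.2956  0.0905] ext [0.038 0.039 0.005] toolshift units [-0.04 -0.08  8.62]
```

View pics/w1.png

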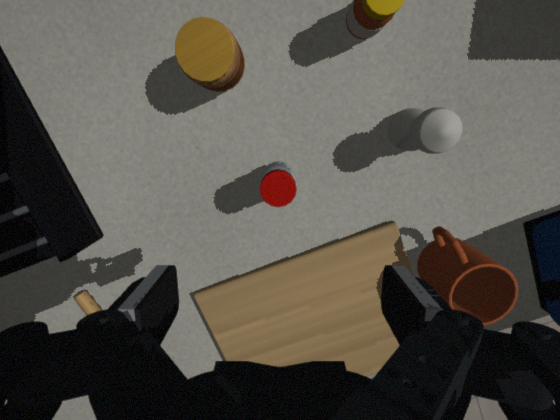

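The red lid is at (278,188), under the tool, and the fingers have room on both sides. I'll descend and grip below the lid.

>>> {"op": "jog_arm", "data": {
  "targets": [
    [[-0.05,-0.1,2.5],[0,0,0],100],
    [[-0.05,-0.1,5],[0,0,0],100],
    [[-0.05,-0.1,7],[0,0,0],100],
    [[-0.05,-0.1,8.5],[0,0,0],100],
    [[-0.05,-0.1,9.7],[0,0,0],100],
    [[-0.05,-0.1,10.5],[0,0,0],100],
    [[-0.05,-0.1,10.5],[0,0,0],100]
  ]
}}

```text
time: 3.45
tool_pos: [0.6076, -0.2957, 0.0424]
tool_rot: [-0.001, 0.183, 0.983, 0.001]
contact_force: [-0.1, -0.4, 0.2]
gripper_width: 0.999
grasp_force: 0.0
```

>>> {"op": "jog_arm", "data": {
  "targets": [
    [[0,0,0],[0,0,0],60],
    [[0,0,0],[0,0,0],40],
    [[0,0,0],[0,0,0],40],
    [[0,0,0],[0,0,0],30],
    [[0,0,0],[0,0,0],30],
    [[0,0,0],[0,0,0],30],
    [[0,0,0],[0,0,0],30],
    [[0,0,0],[0,0,0],30]
  ]
}}

```text
time: 4.45
tool_pos: [0.6099, -0.2977, 0.0462]
tool_rot: [0.002, 0.183, 0.983, -0.0]
contact_force: [-0.5, 0.6, 5.6]
gripper_width: 0.491
grasp_force: 60.6
```

The fingers stopped at about 42 mm with 60 N, so the jar is held. Next I lift it and check.

>>> {"op": "jog_arm", "data": {
  "targets": [
    [[0,0,-1],[0,0,0],30],
    [[0,0,-3],[0,0,0],30],
    [[0,0,-5],[0,0,0],30],
    [[0,0,-7],[0,0,0],30],
    [[0,0,-9],[0,0,0],30],
    [[0,0,-11],[0,0,0],30],
    [[0,0,-12],[0,0,0],30],
    [[0,0,-12],[0,0,0],30]
  ]
}}

```text
time: 5.45
tool_pos: [0.6092, -0.2976, 0.3469]
tool_rot: [0.002, 0.183, 0.983, -0.001]
contact_force: [0.3, -0.9, -2.0]
gripper_width: 0.48
grasp_force: 61.4
```

```bash
python3 - <<'E'
from h import *
s=state(); print(s['tool_pos'],s['gripper_width'],s['grasp_force'],s['contact_force'])
I,D=grab_frame('scene'); c=cam('scene'); P=cloud(c,D)
K=c[0]; p=c[1].T@(s['tool_pos']-c[2]); u,v=(K@p/p[2])[:2].astype(int); print(u,v)
u=np.clip(u,100,460); v=np.clip(v,100,320)
cv2.imwrite('pics/lift.png',cv2.resize(I[v-100:v+100,u-100:u+100,::-1],(600,600),interpolation=3))
E
```

```text
[ 0.60922239 -0.29756669  0.34685899] 0.4795210605203938 61.43614931992488 [ 0.32220166 -0.8863861  -1.96768269]
195 248
```

View pics/lift.png

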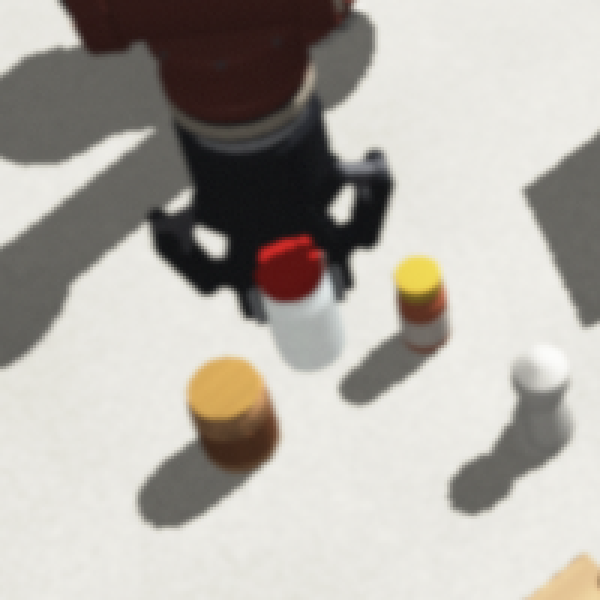

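The jar hangs upright in the fingers, with its red lid at crop (290,268), and the yellow jar is undisturbed. Now I carry it over the caddy.

>>> {"op": "jog_arm", "data": {
  "targets": [
    [[0.6,1,0],[0,0,0],30],
    [[1.7,2.9,0],[0,0,0],30],
    [[2.8,4.8,0],[0,0,0],30],
    [[3.9,6.7,0],[0,0,0],30],
    [[5,8.5,0],[0,0,0],30],
    [[6.1,10.4,0],[0,0,0],30],
    [[7.2,12.3,0],[0,0,0],30],
    [[8.3,14.1,0],[0,0,0],30]
  ]
}}

```text
time: 6.5
tool_pos: [0.5406, 0.1082, 0.3403]
tool_rot: [-0.002, 0.183, 0.983, -0.001]
contact_force: [-0.1, -0.4, -1.8]
gripper_width: 0.486
grasp_force: 61.4
```

>>> {"op": "jog_arm", "data": {
  "targets": [
    [[1.1,1.8,0],[0,0,0],30],
    [[2.1,3.5,0],[0,0,0],30],
    [[2.9,4.7,0],[0,0,0],30],
    [[3.4,5.55,0],[0,0,0],30],
    [[3.4,5.55,0],[0,0,0],30],
    [[3.4,5.55,0],[0,0,0],30]
  ]
}}

```text
time: 7.25
tool_pos: [0.5124, 0.2659, 0.3417]
tool_rot: [-0.001, 0.183, 0.983, -0.001]
contact_force: [0.0, -0.6, -1.3]
gripper_width: 0.484
grasp_force: 61.5
```

```bash
python3 - <<'E'
from h import *
s=state(); I,D=grab_frame('wrist'); I2,_=grab_frame('scene'); I3,_=grab_frame('top')
print(s['tool_pos'].round(4),s['tool_rot'].round(4),s['gripper_width'],s['grasp_force'])
c=cam('wrist',s); h=cv2.cvtColor(I,cv2.COLOR_RGB2HSV); m=cv2.inRange(h,(45,100,40),(80,255,255))
nl,lab,stt,cen=cv2.connectedComponentsWithStats(m); print(stt[stt[:,4]>300])
o=np.array([.504,.27]); X=np.array([.932,-.362]); Y=np.array([.362,.932])
i=1+np.argmax(stt[1:,4]); w=np.array([onplane(c,*p,.2095)[:2] for p in np.argwhere(lab==i)[:,::-1]])-o
for a in (X,Y): print('flap extent in caddy est', np.percentile(w@a,[.5,99.5]).round(4))
print('tcp caddy',(s['tool_pos'][:2]-o)@X,(s['tool_pos'][:2]-o)@Y)
out=np.hstack([cv2.resize(I,(560,420)),cv2.resize(I2[80:290,300:420],(240,420))])
cv2.imwrite('pics/over.png',out[...,::-1])
E
```

```text
[0.5124 0.2659 0.3417] [-0.0012  0.1835  0.983  -0.0011] 0.4837562718757766 61.4506405989232
[[     0      0    560    420 216320]
 [   190    133    186    117  18277]
 [   457    268     29     34    498]]
flap extent in caddy est [-0.0498  0.0469]
flap extent in caddy est [-0.0714  0.0742]
tcp caddy 0.0093267815173422 -0.0007602277999339598
```

View pics/over.png

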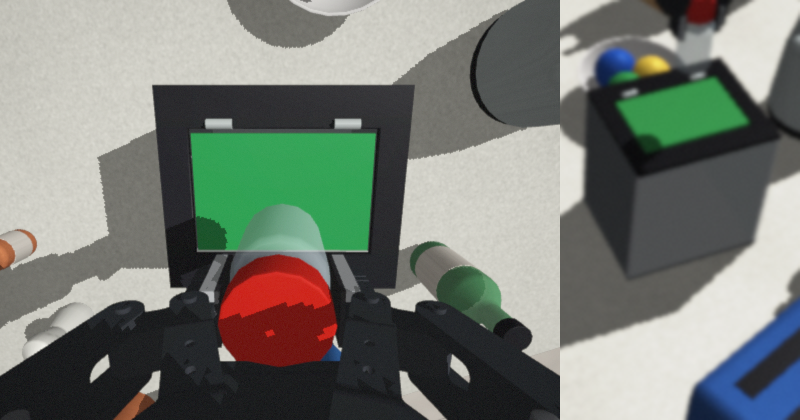

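The flap's extent matches my caddy frame to within 1–2 mm: hinge edge at −50, free edge at +47, y ±73. The jar hangs centred over it, with its lid at (278,310). I'll push down.

>>> {"op": "jog_arm", "data": {
  "targets": [
    [[0,0,1.2],[0,0,0],30],
    [[0,0,2.4],[0,0,0],30],
    [[0,0,3],[0,0,0],30],
    [[0,0,3.5],[0,0,0],30],
    [[0,0,4],[0,0,0],30],
    [[0,0,4.4],[0,0,0],30],
    [[0,0,4.8],[0,0,0],30],
    [[0,0,4.8],[0,0,0],30]
  ]
}}

```text
time: 8.4
tool_pos: [0.5126, 0.2665, 0.2229]
tool_rot: [-0.0, 0.183, 0.983, -0.0]
contact_force: [0.3, -0.4, -1.0]
gripper_width: 0.484
grasp_force: 61.5
```

>>> {"op": "jog_arm", "data": {
  "targets": [
    [[0,0,0.4],[0,0,0],30],
    [[0,0,0.8],[0,0,0],30],
    [[0,0,1.2],[0,0,0],30],
    [[0,0,1.6],[0,0,0],30],
    [[0,0,1.9],[0,0,0],30],
    [[0,0,1.9],[0,0,0],30],
    [[0,0,1.9],[0,0,0],30]
  ]
}}

```text
time: 9.28
tool_pos: [0.513, 0.2665, 0.1765]
tool_rot: [0.0, 0.183, 0.983, -0.0]
contact_force: [1.1, -1.0, -2.3]
gripper_width: 0.487
grasp_force: 61.5
```

```bash
python3 - <<'E'
from h import *
s=state(); I,D=grab_frame('wrist'); I2,_=grab_frame('scene')
print(s['tool_pos'].round(4),s['contact_force'])
out=np.hstack([I[:, :400],cv2.resize(I2[70:230,300:420],(315,420),interpolation=3)])
cv2.imwrite('pics/in.png',cv2.convertScaleAbs(out,alpha=1.4,beta=15)[...,::-1])
E
```

```text
[0.513  0.2665 0.1765] [ 1.05962614 -1.0073423  -2.31036822]
```

View pics/in.png

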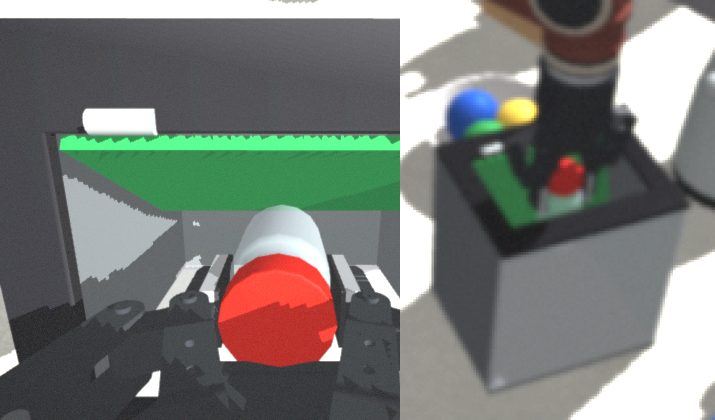

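The flap is well open, the hinge clip showing at (120,122), and the jar is inside with its lid at (278,310). The fingers are clear of the rim, so I release.

>>> {"op": "jog_arm", "data": {
  "targets": [
    [[0,0,0],[0,0,0],85],
    [[0,0,0],[0,0,0],85],
    [[0,0,0],[0,0,0],85],
    [[0,0,0],[0,0,0],85],
    [[0,0,0],[0,0,0],85],
    [[0,0,0],[0,0,0],85]
  ]
}}

```text
time: 10.12
tool_pos: [0.5129, 0.2667, 0.1764]
tool_rot: [0.0, 0.183, 0.983, 0.0]
contact_force: [0.6, 0.0, -0.2]
gripper_width: 0.85
grasp_force: 0.3
```

>>> {"op": "jog_arm", "data": {
  "targets": [
    [[0,0,-0.5],[0,0,0],85],
    [[0,0,-1.2],[0,0,0],85],
    [[0,0,-2.2],[0,0,0],85],
    [[0,0,-3.5],[0,0,0],85],
    [[0,0,-5],[0,0,0],85],
    [[0,0,-6.5],[0,0,0],85],
    [[0,0,-7],[0,0,0],85],
    [[0,0,-7],[0,0,0],85]
  ]
}}

```text
time: 11.12
tool_pos: [0.5131, 0.2667, 0.3524]
tool_rot: [0.001, 0.183, 0.983, 0.0]
contact_force: [0.2, 0.1, -0.5]
gripper_width: 0.851
grasp_force: 0.0
```

```bash
python3 - <<'E'
from h import *
s=state(); I,D=grab_frame('wrist'); I2,D2=grab_frame('scene')
print(s['time'],s['tool_pos'].round(4),s['contact_force'])
c=cam('wrist',s); P=cloud(c,D); h=cv2.cvtColor(I,cv2.COLOR_RGB2HSV); m=cv2.inRange(h,(45,100,40),(80,255,255))>0
q=P[m&(D>0)]; q=q[np.hypot(q[:,0]-.504,q[:,1]-.27)<.09]; print('flap z',np.percentile(q[:,2],[2,50,98]).round(4),len(q))
out=np.hstack([I[:, :480],cv2.resize(I2[70:230,300:420],(315,420),interpolation=3)])
cv2.imwrite('pics/end.png',cv2.convertScaleAbs(out,alpha=1.4,beta=15)[...,::-1])
z=np.load('pics/scene0.npz')['I']; print('yellow jar diff',cv2.absdiff(z[225:275,220:250],I2[225:275,220:250]).mean())
E
```

```text
11.125 [0.5131 0.2667 0.3524] [ 0.1743293   0.08824122 -0.47361074]
flap z [0.2086 0.2101 0.2115] 19252
yellow jar diff 20.39911111111111
```

View pics/end.png

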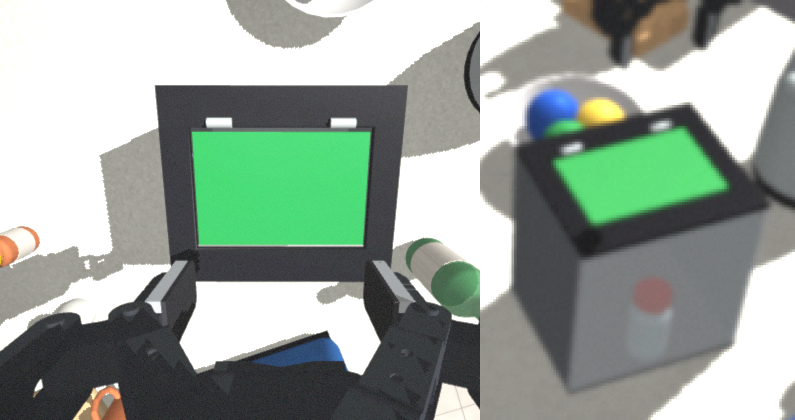

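The flap is level and shut, at z ≈ 0.210. The red-lidded jar shows through the clear wall, standing inside at (652,320). The gripper is clear, so I hand in.

```bash
python3 -c "
from plant import *
print(job_done())"
```

```text
the job is handed in; nothing more can be done
None
```

The red-lidded jar is standing inside the caddy with the flap shut behind it; the arm never went near the yellow-lidded jar (I didn't re-measure its position), and the job was handed in at about 11 s with no verdict shown.

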